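# Set the film viewer's mask to the marked frame and lock it

### The arm

A 6-joint arm with a two-finger parallel gripper is mounted at the origin on a cart in front of the work surface, level with it; the furniture and walls round the work are solid. World frame = base frame: x ahead of the robot, y to its left, z up, the work surface at z = 0. Lengths are in m, angles in rad, forces in N, time in s.
With the tool pointing down it reaches from about 0.275 to 0.75 m from the base axis. Payload 10.2 kg.
Tool frame: the origin (TCP) lies between the finger pads; the fingertips stand 22 mm ahead of it and the grasp point (between the pads) lies 3 mm ahead of it; z points along the fingers, y is the line along which they close (so a half turn about z gives the same grasp; the last joint's range is limited). The gripper opens to 88 mm and grips with 3 to 60 N. Pads are 18 mm wide; open, the fingers measure 123 mm over their backs; the gripper's body (75 mm by 187 mm) begins 45 mm behind the grasp point.
Start: joints at [-1.381, 0.313, 1.498, -0, 1.331, -0.223], TCP at [0.211, -0.481, 0.261] pointing down, gripper open.
Joint ranges: [-2.94, 2.94], [-0.97, 2.17], [0.19, 2.56], [-1.23, 4.37], [0.02, 3.11], [-2.88, 2.88]. Speed limits (rad/s): [2.39, 2.39, 3.01, 3.14, 3.14, 3.14].

### API

Orientations are given as a 3x3 rotation matrix whose columns are the frame's x, y, z axes.
In Python, from workcell import status, read_camera, job gives the robot as it stands. The module is installed in compiled form; this text tells all that it offers.
- The arm moves only by the tool drive_tool, never from a script. Its argument "increments" is a list of rows, each an object with "linear": the shift along the tool's x, y, z in cm, a list of three; "rot": the turn, a rotation vector about the tool's x, y, z in units of 5 degrees (1.0 is 5 degrees), a list of three. In form: [{"linear": [tx, ty, tz], "rot": [wx, wy, wz]}, ...]. A call has 1 to 5 rows; each row shifts and turns the commanded pose from where the row before left it, along the tool's axes as they then stand; what a row does not reach is not made up. A row lasts 1/10 s, in which the tool goes at most 50 mm and 8.59 degrees, less where a joint would pass 70% of its speed; a pose out of reach is approached as far as the arm can. A call is refused whole if a number of a shift passes 5 or a number of a turn 1, either way. A call with a gripper value outside its range is refused whole. "grip" is the opening, from -1 (shut) to 1 (fully open), set as the call begins (left out, the last holds). The fingers move at their own pace and stop on an object; "squeeze" is the grip in N (left out, the last holds). Time passes only in rows, so rows that do not move let the fingers close. It gives the time, the measured TCP pose, the force, the opening and the grip force at its end, in the units of the state.
- status.read_state(): the state, without advancing time (a new reading comes with each control period).
- read_camera(name): name is "scene" or "top" or "wrist"; returns a dict with "pixels" (480x640x3 uint8, blue, green, red), "intrinsics" (3x3 intrinsics, pixels), "R" (3x3) and "t" (3): a world point X has camera coordinates R X + t. Camera axes: x right, y down, z forward; pixel columns grow to the right and rows downward; lengths in m; the calibration is good to about 2 mm. A picture is of the moment at which its call begins. There is no depth.
- job.hand_in(): hands the job in; it is judged then, once.
The state is a dict: "time": time; "qpos": joint angles; "dq": joint speeds; "joint_efforts": joint torques, N m; "tool_pos": TCP position; "eef_rot": TCP orientation; "force": force on the tool from outside, world axes, zero at the start; "wrist_torque": the same for the moment, N m; "grip_width": opening from 0.0 (shut) to 1.0 (fully open); "grasp_force": force on a finger pad.
Only numpy, scipy, OpenCV 4.12 (cv2) and the standard library are available. Lean on these libraries where they do the work, as an engineer would, in place of code of your own. Each camera call takes 0.05 s, during which the arm holds its last target. There are 200 camera calls.

### The job

On the film viewing desk, seen from in front of its sloping panel: unlock the sliding mask by turning the bar knob at the right end to the left until it clicks over, then slide the mask by its upright tab, click by click, until the tab rests in the stop in line with the one index clip that carries an upright blade (the other two clips are flat). Then turn the knob back to the right until it clicks, so that the mask is locked there, and let go; do not knock or push about the things standing round the desk.

Things in the scene. Friction and masses are not known exactly. Their poses are not given: they have to be found in the camera images.
- viewer: Film viewing desk, fixed, 165 deep x 280 wide x 182 mm high, wood with a grey panel. Origin: centre of its underside; x to its back, y to its left (seen from its front), z up. It stands turned, its front roughly to the robot's right. Its panel faces front and slopes 35 deg from level, rising to the back: v (up the slope) = (0.819, 0, 0.574), n (out of the panel) = (-0.574, 0, 0.819) in this frame.
- panel (a point): Point v = 0, y = 0, n = 0 of the desk's panel: on its face, at (0, 0, 0.071) in the desk's frame. The panel runs v = -80 to +66 mm, y = -140 to +140 mm; a lip 9 mm high runs along its foot.
- hood (a point): Middle of the front lower edge of the level glare hood over the panel: 172 mm above the bench, 1 mm behind the desk's origin, 280 mm wide; from there the hood runs back to the back wall. A vertical tool does not get at the tab under it; come along the panel's normal, the tool leaning 35 deg to the desk's front.
- mask (a joint): Travel of the mask along the desk's y in m, + to its left, -0.034 to 0.050. Spring stops (clicks) at -0.032, -0.016, 0, 0.016, 0.032, 0.048; starts at 0. About 6 N moves it out of a stop; let go, it is drawn to the nearest stop. Aluminium plate from 92 mm left to 153 mm right of its tab, v = -18 to +50 mm, face 7 mm over the panel. Locked, it has 2 mm play.
- tab_top (a point): Centre of the top of the mask's grip tab, a black upright fin 10 mm thick (along y), 26 mm long (along v), standing 26 mm out of the mask, its top 33 mm over the panel, at v = -5 mm. Moves with the mask: its y in the desk's frame is the mask's joint value - 0.008.
- lock (a joint): Lock knob's angle about n in rad: 0 locked (at the start), 0.9 free (its limits); grows counter-clockwise seen from the front. Its bar points along cos(p) v + sin(p) y, p = value - 0.45: leaning right when locked, left when free. Spring detent half way: 0.1 N m to start, then it snaps over. It drives a bolt into a comb in the mask's lower edge, so it locks only with the mask in a stop.
- lock_top (a point): Centre of the top of the lock knob's bar, on its axis, 34 mm over the panel at v = -54 mm, y = -100 mm. The bar is black, 38 long x 11 wide x 22 mm high, on a disc of 36 mm diameter whose top is 12 mm over the panel.
- pointer: Index clip that marks the wanted stop: aluminium, 18 x 9 x 4 mm with an upright blade 4 mm thick, 18 mm high. Fixed on the index rail at v = -40 mm, below the mask, straight below the wanted tab position (same y): at the mask's stop -0.016, 0.016 or 0.032, flat clips at the other two. Origin: middle of its foot; axes as the desk's.
- flat_a: Flat index clip without blade, 18 x 9 x 4 mm, fixed; origin in the middle of its foot.
- flat_b: Flat index clip without blade, as flat_a.
- glue: Bystander: white glue bottle, 38 mm diameter, 72 mm high, standing in front of the desk, towards its left end. Origin: centre of its underside.
- coach: Bystander: model railcar 22 x 100 x 18 mm lying in front of the desk. Origin: centre of its underside.
- earbuds: Bystander: round black earbud case, 55 mm diameter, 24 mm high, in front of the desk's right end. Origin: centre of its underside.
- glass: Bystander: sea-green glass, 78 mm diameter, 90 mm high, behind the desk. Origin: centre of its underside.
- mug: Bystander: yellow mug 88 x 122 x 82 mm, 250 mm in front of the desk. Origin: near the middle of its underside.
- rubber: Bystander: eraser 19 x 43 x 11 mm, in front of the desk's left end. Origin: centre of its underside.

How it is judged:
By the outcome, as a careful person would: the job done as asked, in the order asked, and still so for the second after the job is handed in, with the robot touching nothing.
It also fails if it takes over 53 s, if anything falls off the work surface, if the arm or the gripper's body presses on something with over 40 N, if the wrist force passes 120 N, or if a joint passes its speed limit or range.

## Working session

There is one attempt and no reset: what is moved stays moved. The work goes in short steps, Python scripts to look and compute and a tool call to move; the robot and the scene stay as the last step left them, time stands still between calls to the robot, and variables do not carry over. Pictures are saved under pics/ and viewed, at most 10 in all, crops included, and the job is handed in when it is done.

Besides the shell and the picture viewer there is one more tool, called after "Emit:" in YAML: its name, and indented under it one key for each argument. drive_tool: Moves the arm, as the interface text tells. Its arguments: {"type":"object","properties":{"increments":{"type":"array","items":{"type":"object","properties":{"linear":{"type":"array","items":{"type":"number"}},"rot":{"type":"array","items":{"type":"number"}}}}},"grip":{"type":"number"},"squeeze":{"type":"number"}},"required":["increments"]}

```bash
mkdir -p pics; python3 - <<'E'
from workcell import status, read_camera
import cv2,pickle
s=status.read_state();print(s['time'],s['tool_pos'],s['eef_rot'])
for n in ['scene','top']:
    c=read_camera(n);cv2.imwrite(f'pics/{n}0.png',c['pixels']);pickle.dump(c,open(n+'.pkl','wb'));print(n,c['intrinsics'],c['R'],c['t'])
E
```

```text
0.0 [ 0.21055571 -0.48069119  0.26017015] [[ 9.16015568e-01  4.01142642e-01 -2.43857741e-04]
 [ 4.01142616e-01 -9.16014739e-01  1.26476693e-03]
 [ 2.83974663e-04 -1.25636793e-03 -9.99999170e-01]]
scene [[498.07349934   0.         313.89911126]
 [  0.         498.07349934 238.8142735 ]
 [  0.           0.           1.        ]] [[-0.01436928  0.99985418  0.00922726]
 [ 0.87163903  0.0170473  -0.4898518 ]
 [-0.48993767  0.00100402 -0.87175689]] [ 0.00595486 -0.39325929  1.31853933]
top [[519.06270488   0.         317.81683614]
 [  0.         519.06270488 238.16288025]
 [  0.           0.           1.        ]] [[ 0.01552127 -0.9996095   0.0232367 ]
 [-0.99823294 -0.01682469 -0.05699066]
 [ 0.05735935 -0.02231107 -0.99810426]] [-0.00933248  0.52682482  1.16924524]
```

View pics/scene0.png

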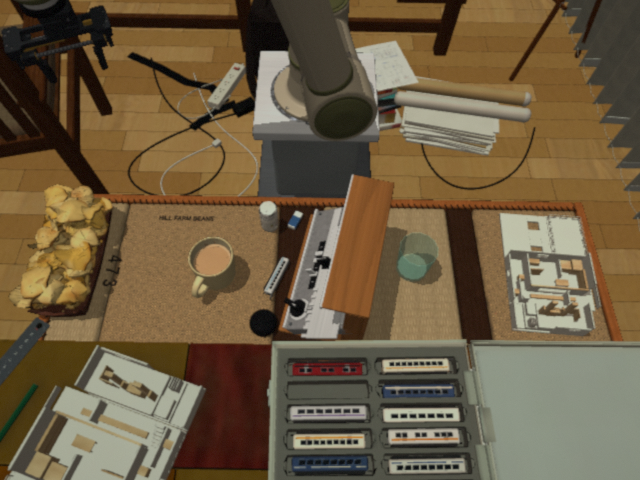

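View pics/top0.png

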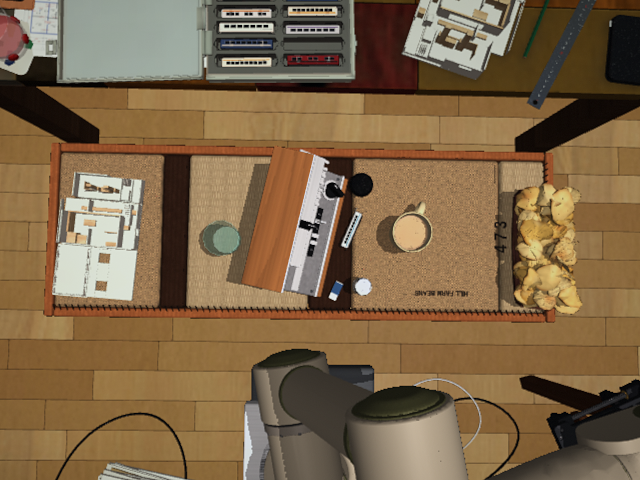

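The desk sits mid-bench. In the top view its panel runs from about (320,155) to (290,290), with the knob near (333,190) and the tab near (305,225). I'll enlarge both views to measure it.

```bash
python3 - <<'E'
import cv2,pickle,numpy as np
a=pickle.load(open('top.pkl','rb'))['pixels'][140:305,235:385]
b=pickle.load(open('scene.pkl','rb'))['pixels'][165:350,260:410]
a=cv2.resize(a,None,fx=3,fy=3,interpolation=2)[:555];b=cv2.resize(b,None,fx=3,fy=3,interpolation=2)
im=np.zeros((555,900,3),np.uint8);im[:a.shape[0],:450]=a;im[:,450:]=b
im=im[:, :];cv2.imwrite('pics/crop.png',cv2.resize(im,(800,493)))
E
```

```text
(no output)
```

View pics/crop.png

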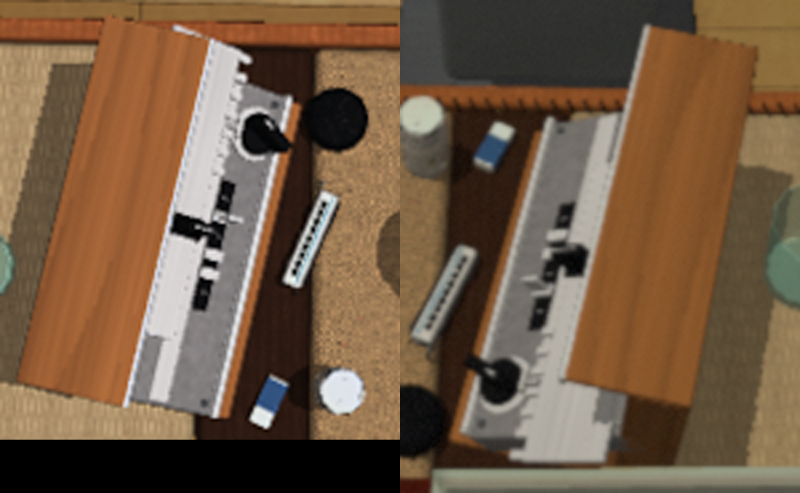

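The bladed clip is the rightmost one, at stop -0.016, which is one click right of the tab. It shows at about (322,222) in the top view. The two flat clips are on the left. Next I fit the desk pose.

```bash
cat > h.py <<'E'
import numpy as np,pickle
V=np.array([.819,0,.574]);N=np.array([-.574,0,.819])
def desk(v,y,n): return np.array([0,0,.071])+v*V+n*N+np.array([0,y,0])
def Rz(a): return np.array([[np.cos(a),-np.sin(a),0],[np.sin(a),np.cos(a),0],[0,0,1]])
def world(p,P): return Rz(p[2])@P+np.array([p[0],p[1],0])
def proj(c,X):
    q=c['intrinsics']@(c['R']@X+c['t']);return q[:2]/q[2]
E
python3 - <<'E'
from h import *
import cv2
from scipy.optimize import least_squares
T=pickle.load(open('top.pkl','rb'));S=pickle.load(open('scene.pkl','rb'))
k=8/3
top=lambda u,v:np.array([235+u/k,140+v/k]);sc=lambda u,v:np.array([260+(u-400)/k,165+v/k])
ob=[(T,desk(-.04,.008,.004),top(213,255)),(T,desk(-.04,.024,.004),top(209,271)),
(T,desk(-.08,-.14,.009),top(292,97)),(T,desk(-.08,.14,.009),top(217,415)),
(S,desk(-.08,.14,.009),sc(548,120)),(S,desk(-.08,-.14,.009),sc(463,435)),
(S,desk(-.04,.008,.004),sc(548,257)),(S,desk(-.04,.024,.004),sc(557,238)),
(S,desk(-.04,-.024,.022),sc(528,280)),(T,desk(-.04,-.024,.022),top(240,219))]
f=lambda p:np.concatenate([proj(c,world(p,X))-u for c,X,u in ob])
r=least_squares(f,[.45,0,2.0-.3],loss='soft_l1');r=min([least_squares(f,[.45,0,a],loss='soft_l1') for a in(1.4,1.7,2.)],key=lambda r:r.cost)
print(r.x,r.cost);print(f(r.x).reshape(-1,2).round(1))
np.save('pose.npy',r.x)
p=r.x
ims=[]
for c,(x0,y0) in((T,(235,140)),(S,(260,165))):
    im=cv2.resize(c['pixels'][y0:y0+185,x0:x0+150],None,fx=k,fy=k,interpolation=2)
    def pl(pts,col):
        q=np.array([(proj(c,world(p,desk(*X)))-[x0,y0]+.5)*k for X in pts]).round().astype(int)
        cv2.polylines(im,[q.reshape(-1,1,2)],True,col,1)
    pl([(-.08,-.14,.009),(-.08,.14,.009),(.0,.14,0),(0,-.14,0)],(0,0,255))
    pl([(-.018,-.013,.033),(-.018,-.003,.033),(.008,-.003,.033),(.008,-.013,.033)],(0,255,0))
    d=np.array([np.cos(.45),-np.sin(.45)]);e=np.array([-d[1],d[0]])
    pl([(*(np.array([-.054,-.1])+a*d+b*e),.034) for a,b in((.019,.0055),(.019,-.0055),(-.019,-.0055),(-.019,.0055))],(0,255,255))
    ims.append(im)
cv2.imwrite('pics/fit.png',np.hstack(ims))
for n,X in(('tab',desk(-.005,-.008,.033)),('lock',desk(-.054,-.1,.034))):print(n,world(p,X))
E
```

```text
[0.54694867 0.03959622 1.35434532] 5.623112698083595
[[-0.2 -0.6]
 [-0.4  0.5]
 [ 0.4 -0.6]
 [ 0.1  1. ]
 [-1.1 -0.6]
 [-2.2 -0. ]
 [ 1.3 -0.4]
 [-0.3 -0.1]
 [ 0.2  0.6]
 [-2.3 -0.6]]
tab [0.54981446 0.01537865 0.095157  ]
lock [ 0.63092572 -0.04413489  0.06785   ]
```

View pics/fit.png

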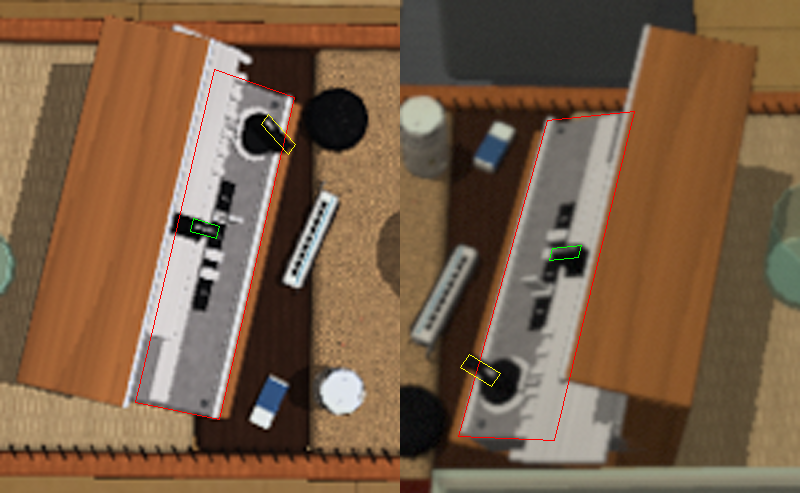

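```bash
cat >> h.py <<'E'
from scipy.spatial.transform import Rotation as Ro, Slerp
def go(v,y,n,p,rows=None):
    from workcell import status
    s=status.read_state();P=np.load('pose.npy')
    D=Rz(P[2]);X=D@(np.cos(p)*V+np.sin(p)*np.array([0,1,0]));Z=-D@N;X/=np.linalg.norm(X);Z/=np.linalg.norm(Z)
    R1=np.c_[X,np.cross(Z,X),Z];t1=world(P,desk(v,y,n))
    R0=np.array(s['eef_rot']);t0=np.array(s['tool_pos'])
    rv=Ro.from_matrix(R0.T@R1).as_rotvec()
    d=np.linalg.norm(t1-t0)
    k=rows or int(max(np.ceil(np.abs(np.degrees(rv)/5).max()),np.ceil(d/.03),1))
    R=R0
    print('t',s['time'],'d',d.round(4),'rot',np.degrees(rv).round(1),'k',k,'target',t1.round(4))
    for i in range(k):
        print('{"linear":%s,"rot":%s}'%((R.T@(t1-t0)/k*100).round(2).tolist(),(np.degrees(rv)/5/k).round(2).tolist()),end=',\n')
        R=R@Ro.from_rotvec(rv/k).as_matrix()
def where():
    from workcell import status
    s=status.read_state();P=np.load('pose.npy');X=Rz(P[2]).T@(np.array(s['tool_pos'])-[P[0],P[1],0])-[0,0,.071]
    Q=np.c_[V,[0,1,0],N];F=Q.T@Rz(P[2]).T
    print('t',s['time'],'vyn mm',(Q.T@X*1e3).round(1),'force vyn',(F@np.array(s['force'])).round(1),'tq',(F@np.array(s['wrist_torque'])).round(2),'x',(F@np.array(s['eef_rot'])[:,0]).round(3),'w',round(s['grip_width'],3),s['grasp_force'],np.round(s['qpos'],2))
E
python3 -c "
from h import *
go(-.054,-.1,.13,-.45)"
```

```text
t 0.1 d 0.5712 rot [ 22.6  27.1 -27.3] k 20 target [ 0.6191 -0.098   0.1465]
{"linear":[2.64, -0.93, 0.57],"rot":[0.23, 0.27, -0.27]},
{"linear":[2.65, -0.86, 0.65],"rot":[0.23, 0.27, -0.27]},
{"linear":[2.65, -0.78, 0.73],"rot":[0.23, 0.27, -0.27]},
{"linear":[2.65, -0.7, 0.81],"rot":[0.23, 0.27, -0.27]},
{"linear":[2.64, -0.62, 0.88],"rot":[0.23, 0.27, -0.27]},
{"linear":[2.64, -0.54, 0.96],"rot":[0.23, 0.27, -0.27]},
{"linear":[2.62, -0.46, 1.03],"rot":[0.23, 0.27, -0.27]},
{"linear":[2.61, -0.38, 1.1],"rot":[0.23, 0.27, -0.27]},
{"linear":[2.59, -0.29, 1.17],"rot":[0.23, 0.27, -0.27]},
{"linear":[2.57, -0.21, 1.23],"rot":[0.23, 0.27, -0.27]},
{"linear":[2.54, -0.12, 1.3],"rot":[0.23, 0.27, -0.27]},
{"linear":[2.51, -0.04, 1.36],"rot":[0.23, 0.27, -0.27]},
{"linear":[2.48, 0.05, 1.42],"rot":[0.23, 0.27, -0.27]},
{"linear":[2.44, 0.14, 1.47],"rot":[0.23, 0.27, -0.27]},
{"linear":[2.4, 0.23, 1.53],"rot":[0.23, 0.27, -0.27]},
{"linear":[2.36, 0.31, 1.58],"rot":[0.23, 0.27, -0.27]},
{"linear":[2.31, 0.4, 1.63],"rot":[0.23, 0.27, -0.27]},
{"linear":[2.26, 0.49, 1.67],"rot":[0.23, 0.27, -0.27]},
{"linear":[2.21, 0.57, 1.71],"rot":[0.23, 0.27, -0.27]},
{"linear":[2.16, 0.66, 1.75],"rot":[0.23, 0.27, -0.27]},
```

Emit:
drive_tool:
  increments:
    - {"linear": [2.65,-0.9,0.6],"rot": [0.23,0.27,-0.27]}
    - {"linear": [2.65,-0.85,0.65],"rot": [0.23,0.27,-0.27]}
    - {"linear": [2.65,-0.8,0.75],"rot": [0.23,0.27,-0.27]}
    - {"linear": [2.65,-0.7,0.8],"rot": [0.23,0.27,-0.27]}
    - {"linear": [2.65,-0.6,0.9],"rot": [0.23,0.27,-0.27]}
  grip: -0.2

```text
time: 0.6
tool_pos: [0.3139, -0.3847, 0.2312]
eef_rot: [[0.858, 0.51, 0.059], [0.498, -0.855, 0.144], [0.124, -0.094, -0.988]]
force: [-0.2, 0.2, -0.5]
grip_width: 0.572
grasp_force: 0.0
```

Emit:
drive_tool:
  increments:
    - {"linear": [2.65,-0.55,0.95],"rot": [0.23,0.27,-0.27]}
    - {"linear": [2.6,-0.45,1.05],"rot": [0.23,0.27,-0.27]}
    - {"linear": [2.6,-0.4,1.1],"rot": [0.23,0.27,-0.27]}
    - {"linear": [2.6,-0.3,1.15],"rot": [0.23,0.27,-0.27]}
    - {"linear": [2.55,-0.2,1.25],"rot": [0.23,0.27,-0.27]}

```text
time: 1.1
tool_pos: [0.4158, -0.289, 0.2024]
eef_rot: [[0.782, 0.615, 0.099], [0.569, -0.77, 0.289], [0.254, -0.169, -0.952]]
force: [-0.4, 0.1, -0.4]
grip_width: 0.399
grasp_force: 0.0
```

Emit:
drive_tool:
  increments:
    - {"linear": [2.55,-0.1,1.3],"rot": [0.23,0.27,-0.27]}
    - {"linear": [2.5,0,1.35],"rot": [0.23,0.27,-0.27]}
    - {"linear": [2.5,0.05,1.4],"rot": [0.23,0.27,-0.27]}
    - {"linear": [2.45,0.15,1.45],"rot": [0.23,0.27,-0.27]}
    - {"linear": [2.4,0.25,1.55],"rot": [0.23,0.27,-0.27]}

```text
time: 1.6
tool_pos: [0.5188, -0.1942, 0.1739]
eef_rot: [[0.691, 0.713, 0.12], [0.611, -0.664, 0.431], [0.386, -0.224, -0.895]]
force: [-0.6, 0.2, 0.4]
grip_width: 0.402
grasp_force: 0.0
```

```bash
python3 -c "
from h import *
where();go(-.054,-.1,.13,-.45)"
```

```text
t 1.6 vyn mm [-132.9  -22.7  218.8] force vyn [0.3 0.7 0.3] tq [-0.06  0.2   0.03] x [ 0.832 -0.544 -0.111] w 0.402 0.0 [-0.74  0.52  1.5   0.42  1.37 -0.08]
t 1.6 d 0.1417 rot [ 5.4  6.7 -7. ] k 5 target [ 0.6191 -0.098   0.1465]
{"linear":[2.35, 0.28, 1.56],"rot":[0.22, 0.27, -0.28]},
{"linear":[2.31, 0.36, 1.61],"rot":[0.22, 0.27, -0.28]},
{"linear":[2.26, 0.45, 1.65],"rot":[0.22, 0.27, -0.28]},
{"linear":[2.21, 0.54, 1.7],"rot":[0.22, 0.27, -0.28]},
{"linear":[2.15, 0.62, 1.74],"rot":[0.22, 0.27, -0.28]},
```

Emit:
drive_tool:
  increments:
    - {"linear": [2.35,0.3,1.55],"rot": [0.22,0.27,-0.28]}
    - {"linear": [2.3,0.35,1.6],"rot": [0.22,0.27,-0.28]}
    - {"linear": [2.25,0.45,1.65],"rot": [0.22,0.27,-0.28]}
    - {"linear": [2.2,0.55,1.7],"rot": [0.22,0.27,-0.28]}
    - {"linear": [2.15,0.6,1.75],"rot": [0.22,0.27,-0.28]}

```text
time: 2.1
tool_pos: [0.619, -0.0983, 0.1461]
eef_rot: [[0.584, 0.803, 0.122], [0.626, -0.541, 0.562], [0.517, -0.252, -0.818]]
force: [0.6, -0.0, 0.3]
grip_width: 0.399
grasp_force: 0.0
```

```bash
python3 - <<'E'
from h import *
from workcell import read_camera
import cv2
where()
c=read_camera('wrist');pickle.dump(c,open('w1.pkl','wb'));p=np.load('pose.npy')
im=c['pixels'].copy()
def pl(pts,col):
    q=np.array([proj(c,world(p,desk(*X))) for X in pts]).round().astype(int)
    cv2.polylines(im,[q.reshape(-1,1,2)],True,col,1)
pl([(-.08,-.14,.009),(-.08,.14,.009)],(0,0,255))
pl([(-.018,-.013,.033),(-.018,-.003,.033),(.008,-.003,.033),(.008,-.013,.033)],(0,255,0))
d=np.array([np.cos(.45),-np.sin(.45)]);e=np.array([-d[1],d[0]])
pl([(*(np.array([-.054,-.1])+a*d+b*e),.034) for a,b in((.019,.0055),(.019,-.0055),(-.019,-.0055),(-.019,.0055))],(0,255,255))
cv2.imwrite('pics/w1.png',im)
go(-.054,-.1,.037,-.45)
E
```

```text
t 2.1 vyn mm [ -54.5 -100.   129.9] force vyn [ 0.3 -0.5  0.2] tq [-0.03  0.28  0.01] x [ 0.9   -0.436  0.   ] w 0.399 0.0 [-0.55  0.69  1.33  0.59  1.38 -0.07]
t 2.15 d 0.0902 rot [-0.3 -0.1  0.1] k 4 target [ 0.6306 -0.0458  0.0703]
{"linear":[-0.04, 0.01, 2.26],"rot":[-0.02, -0.0, 0.0]},
{"linear":[-0.04, 0.01, 2.26],"rot":[-0.02, -0.0, 0.0]},
{"linear":[-0.04, 0.0, 2.26],"rot":[-0.02, -0.0, 0.0]},
{"linear":[-0.04, 0.0, 2.26],"rot":[-0.02, -0.0, 0.0]},
```

View pics/w1.png

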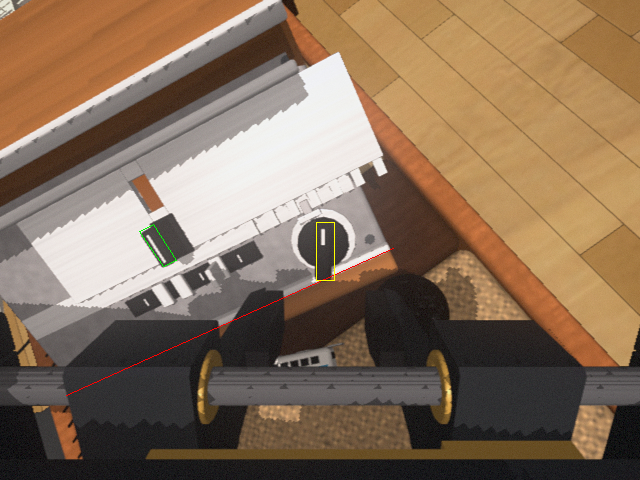

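The wrist view shows the bar at (325,250) and the tab at (158,245), both within a couple of pixels of the model. The blade clip is at (215,272). I descend onto the knob.

Emit:
drive_tool:
  increments:
    - {"linear": [0,0,2.25],"rot": [0,0,0]}
    - {"linear": [0,0,2.25],"rot": [0,0,0]}
    - {"linear": [0,0,2.25],"rot": [0,0,0]}
    - {"linear": [0,0,2.0],"rot": [0,0,0]}
    - {"linear": [0,0,0.3],"rot": [0,0,0]}

```text
time: 2.65
tool_pos: [0.6284, -0.0472, 0.0706]
eef_rot: [[0.586, 0.802, 0.119], [0.626, -0.541, 0.562], [0.515, -0.255, -0.819]]
force: [0.7, -0.8, -0.3]
grip_width: 0.4
grasp_force: 0.0
```

Emit:
drive_tool:
  increments:
    - {"linear": [0,0,0]}
    - {"linear": [0,0,0]}
    - {"linear": [0,0,0]}
    - {"linear": [0,0,0]}
    - {"linear": [0,0,0]}
  grip: -1
  squeeze: 20

```text
validation failed for argument at $.in...
```

```bash
python3 -c "
from h import *
where()"
```

```text
t 2.65 vyn mm [-55.3 -98.2  38.3] force vyn [-0.7 -0.8  0.1] tq [-0.04  0.26  0.01] x [ 0.899 -0.438 -0.002] w 0.4 0.0 [-0.47  0.78  1.39  0.63  1.22 -0.1 ]
```

Emit:
drive_tool:
  increments:
    - {"linear": [0.2,0.1,0.1],"rot": [0,0,0]}
    - {"linear": [0,0,0],"rot": [0,0,0]}
    - {"linear": [0,0,0],"rot": [0,0,0]}
    - {"linear": [0,0,0],"rot": [0,0,0]}
    - {"linear": [0,0,0],"rot": [0,0,0]}
  grip: -1
  squeeze: 20

```text
time: 3.15
tool_pos: [0.6303, -0.0467, 0.0739]
eef_rot: [[0.584, 0.803, 0.119], [0.627, -0.539, 0.563], [0.516, -0.254, -0.818]]
force: [-11.8, 1.6, 10.9]
grip_width: 0.119
grasp_force: 20.0
```

```bash
python3 -c "
from h import *
where()"
```

```text
t 3.15 vyn mm [ -52.7 -100.    40.5] force vyn [ 5.5 11.9  9.5] tq [ 1.94 -0.66  0.1 ] x [ 0.9   -0.436 -0.001] w 0.119 20.007307827472687 [-0.47  0.78  1.38  0.63  1.23 -0.09]
```

Emit:
drive_tool:
  increments:
    - {"linear": [-0.05,-0.1,-0.3],"rot": [0,0,0]}
    - {"linear": [0,0,0],"rot": [0,0,-1]}
    - {"linear": [0,0,0],"rot": [0,0,-1]}
    - {"linear": [0,0,0],"rot": [0,0,-1]}
    - {"linear": [0,0,0],"rot": [0,0,-1]}

```text
time: 3.65
tool_pos: [0.6292, -0.0469, 0.0744]
eef_rot: [[0.272, 0.955, 0.119], [0.774, -0.291, 0.563], [0.572, -0.061, -0.818]]
force: [0.6, 10.8, -5.8]
grip_width: 0.122
grasp_force: 20.0
```

```bash
python3 -c "
from h import *
where()"
```

```text
t 3.65 vyn mm [-52.8 -99.   41.2] force vyn [  5.4   1.8 -10.9] tq [ 0.28 -0.53 -0.03] x [ 0.995 -0.099  0.002] w 0.122 19.988049566745758 [-0.47  0.78  1.39  0.63  1.23 -0.45]
```

Emit:
drive_tool:
  increments:
    - {"linear": [0,0,0],"rot": [0,0,-1]}
    - {"linear": [0,0,0],"rot": [0,0,-1]}
    - {"linear": [0,0,0],"rot": [0,0,-1]}
    - {"linear": [0,0,0],"rot": [0,0,-1]}
    - {"linear": [0,0,0],"rot": [0,0,-1]}

```text
time: 4.15
tool_pos: [0.6286, -0.0469, 0.0744]
eef_rot: [[-0.157, 0.981, 0.117], [0.824, 0.065, 0.564], [0.545, 0.185, -0.818]]
force: [-4.3, 10.5, -3.4]
grip_width: 0.121
grasp_force: 20.0
```

Emit:
drive_tool:
  increments:
    - {"linear": [0,0,0],"rot": [0,0,-1]}
    - {"linear": [0,0,0],"rot": [0,0,-0.4]}
    - {"linear": [0,0,0],"rot": [0,0,0]}

```text
time: 4.45
tool_pos: [0.6284, -0.0469, 0.0743]
eef_rot: [[-0.273, 0.955, 0.117], [0.81, 0.162, 0.564], [0.519, 0.248, -0.818]]
force: [-5.9, 9.0, -4.8]
grip_width: 0.121
grasp_force: 20.0
```

```bash
python3 -c "
from h import *
where()"
```

```text
t 4.45 vyn mm [-53.  -98.1  41.2] force vyn [ 3.4  7.7 -8.3] tq [ 0.98 -0.36 -0.09] x [0.898 0.44  0.005] w 0.121 20.001632273197174 [-0.47  0.78  1.39  0.63  1.23 -1.  ]
```

Emit:
drive_tool:
  increments:
    - {"linear": [0,0,0],"rot": [0,0,0]}
    - {"linear": [0,0,0],"rot": [0,0,0]}
    - {"linear": [0,0,0],"rot": [0,0,0]}
  grip: -0.2

```text
time: 4.75
tool_pos: [0.6304, -0.0492, 0.0756]
eef_rot: [[-0.272, 0.954, 0.124], [0.813, 0.159, 0.56], [0.514, 0.253, -0.819]]
force: [-0.0, 0.9, -0.2]
grip_width: 0.37
grasp_force: 0.0
```

Emit:
drive_tool:
  increments:
    - {"linear": [0,0,-2],"rot": [0,0,0]}
    - {"linear": [0,0,-2],"rot": [0,0,0]}
    - {"linear": [0,0,-2],"rot": [0,0,0]}
    - {"linear": [0,0,-2],"rot": [0,0,0]}

```text
time: 5.15
tool_pos: [0.6203, -0.0943, 0.1416]
eef_rot: [[-0.272, 0.954, 0.123], [0.813, 0.159, 0.56], [0.515, 0.253, -0.819]]
force: [0.5, 0.2, -0.1]
grip_width: 0.405
grasp_force: 0.0
```

```bash
python3 - <<'E'
from h import *
from workcell import read_camera
import cv2
where()
c=read_camera('wrist');cv2.imwrite('pics/w2.png',c['pixels'])
go(-.005,-.008,.09,0)
E
```

```text
t 5.15 vyn mm [ -53.7 -100.4  123.8] force vyn [ 0.2 -0.4 -0.2] tq [-0.07  0.22  0.05] x [ 0.898  0.44  -0.001] w 0.405 0.0 [-0.54  0.7   1.33  0.59  1.37 -0.98]
t 5.2 d 0.1117 rot [ 0.2  0.2 26.2] k 6 target [ 0.5428 -0.0166  0.1418]
{"linear":[1.42, -1.04, 0.61],"rot":[0.01, 0.01, 0.87]},
{"linear":[1.33, -1.15, 0.61],"rot":[0.01, 0.01, 0.87]},
{"linear":[1.24, -1.24, 0.61],"rot":[0.01, 0.01, 0.87]},
{"linear":[1.14, -1.34, 0.61],"rot":[0.01, 0.01, 0.87]},
{"linear":[1.04, -1.42, 0.61],"rot":[0.01, 0.01, 0.87]},
{"linear":[0.93, -1.49, 0.62],"rot":[0.01, 0.01, 0.87]},
```

View pics/w2.png

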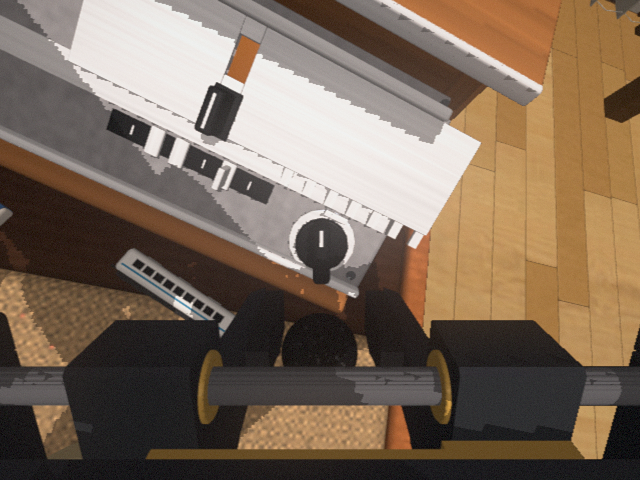

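The knob now points left, at p ≈ +0.45, and the mask is still at stop 0. Next I move to the tab.

Emit:
drive_tool:
  increments:
    - {"linear": [1.4,-1.05,0.6],"rot": [0,0,0.87]}
    - {"linear": [1.3,-1.15,0.6],"rot": [0,0,0.87]}
    - {"linear": [1.25,-1.25,0.6],"rot": [0,0,0.87]}
    - {"linear": [1.15,-1.35,0.6],"rot": [0,0,0.87]}
    - {"linear": [1.05,-1.4,0.6],"rot": [0,0,0.87]}

```text
time: 5.7
tool_pos: [0.5545, -0.0272, 0.139]
eef_rot: [[0.104, 0.987, 0.123], [0.814, -0.156, 0.56], [0.572, 0.042, -0.819]]
force: [-0.4, -0.1, -0.1]
grip_width: 0.397
grasp_force: 0.0
```

Emit:
drive_tool:
  increments:
    - {"linear": [0.95,-1.5,0.6],"rot": [0,0,0.87]}
    - {"linear": [0,0,0],"rot": [0,0,0]}

```text
time: 5.9
tool_pos: [0.5408, -0.0131, 0.139]
eef_rot: [[0.176, 0.977, 0.121], [0.8, -0.214, 0.561], [0.574, -0.002, -0.819]]
force: [-0.3, -0.4, 0.4]
grip_width: 0.399
grasp_force: 0.0
```

```bash
python3 -c "
from h import *
where();go(-.005,-.008,.042,0)"
```

```text
t 5.9 vyn mm [-4.2 -5.3 86. ] force vyn [-0.2  0.2  0.7] tq [-0.09  0.22  0.05] x [ 1. -0. -0.] w 0.399 0.0 [-0.49  0.51  1.67  0.63  1.22 -0.57]
t 5.9 d 0.0441 rot [-0.1  0.  -0. ] k 2 target [0.5487 0.0103 0.1025]
{"linear":[-0.04, 0.14, 2.2],"rot":[-0.01, 0.0, -0.0]},
{"linear":[-0.04, 0.13, 2.2],"rot":[-0.01, 0.0, -0.0]},
```

Emit:
drive_tool:
  increments:
    - {"linear": [-0.1,0.3,1.0],"rot": [0,0,0]}
    - {"linear": [0,0,1.2],"rot": [0,0,0]}
    - {"linear": [0,0,1.2],"rot": [0,0,0]}
    - {"linear": [0,0,1.0],"rot": [0,0,0]}
    - {"linear": [0,0,0],"rot": [0,0,0]}

```text
time: 6.4
tool_pos: [0.5495, 0.0099, 0.1009]
eef_rot: [[0.176, 0.977, 0.12], [0.8, -0.213, 0.561], [0.574, -0.003, -0.819]]
force: [-1.0, -0.7, 0.7]
grip_width: 0.401
grasp_force: 0.0
```

Emit:
drive_tool:
  increments:
    - {"linear": [0,0,0],"rot": [0,0,0]}
    - {"linear": [0,0,0],"rot": [0,0,0]}
    - {"linear": [0,0,0],"rot": [0,0,0]}
    - {"linear": [0,0,0],"rot": [0,0,0]}
    - {"linear": [0,0,0],"rot": [0,0,0]}
  grip: -1

```text
time: 6.9
tool_pos: [0.5497, 0.0088, 0.1026]
eef_rot: [[0.175, 0.977, 0.122], [0.8, -0.214, 0.56], [0.574, -0.001, -0.819]]
force: [-4.6, -1.4, 3.3]
grip_width: 0.111
grasp_force: 20.0
```

```bash
python3 -c "
from h import *
where()"
```

```text
t 6.9 vyn mm [-6.  -9.3 42.8] force vyn [-0.   4.2  4.1] tq [0.63 0.32 0.02] x [ 1.     0.001 -0.   ] w 0.111 20.000792741775513 [-0.44  0.58  1.68  0.66  1.14 -0.59]
```

Emit:
drive_tool:
  increments:
    - {"linear": [0,0.4,0],"rot": [0,0,0]}
    - {"linear": [0,0.4,0],"rot": [0,0,0]}
    - {"linear": [0,0.4,0],"rot": [0,0,0]}
    - {"linear": [0,0.4,0],"rot": [0,0,0]}
    - {"linear": [0,0,0],"rot": [0,0,0]}

```text
time: 7.4
tool_pos: [0.5662, 0.0052, 0.1026]
eef_rot: [[0.175, 0.977, 0.123], [0.8, -0.214, 0.56], [0.574, 0.0, -0.819]]
force: [-1.5, -3.1, 6.0]
grip_width: 0.11
grasp_force: 20.0
```

```bash
python3 -c "
from h import *
where()"
```

```text
t 7.4 vyn mm [ -6.  -26.2  42.8] force vyn [0.7 0.8 6.8] tq [0.15 0.23 0.05] x [ 1.     0.001 -0.   ] w 0.11 20.001672506332397 [-0.43  0.6   1.63  0.66  1.15 -0.57]
```

Moved 16.9 mm with little residual force. Release, retract and check.

Emit:
drive_tool:
  increments:
    - {"linear": [0,0,0],"rot": [0,0,0]}
    - {"linear": [0,0,0],"rot": [0,0,0]}
    - {"linear": [0,0,0],"rot": [0,0,0]}
  grip: -0.2

```text
time: 7.7
tool_pos: [0.5656, 0.0056, 0.1022]
eef_rot: [[0.176, 0.977, 0.122], [0.8, -0.214, 0.56], [0.574, -0.001, -0.819]]
force: [-0.4, 0.1, -0.5]
grip_width: 0.357
grasp_force: 0.0
```

Emit:
drive_tool:
  increments:
    - {"linear": [0,0,-2],"rot": [0,0,0]}
    - {"linear": [0,0,-2],"rot": [0,0,0]}
    - {"linear": [0,0,-2],"rot": [0,0,0]}
    - {"linear": [0,0,-1],"rot": [0,0,0]}

```text
time: 8.1
tool_pos: [0.5573, -0.0345, 0.1608]
eef_rot: [[0.175, 0.977, 0.124], [0.8, -0.215, 0.56], [0.573, 0.001, -0.819]]
force: [-0.2, 0.6, -0.0]
grip_width: 0.399
grasp_force: 0.0
```

```bash
python3 - <<'E'
from h import *
from workcell import read_camera
import cv2
where()
c=read_camera('wrist');p=np.load('pose.npy');im=c['pixels'].copy()
for j,col in((-.016,(0,255,0)),(-.032,(0,0,255))):
    q=np.array([proj(c,world(p,desk(v,j-.008+y,.033))) for v,y in((-.018,-.005),(-.018,.005),(.008,.005),(.008,-.005))]).round().astype(int)
    cv2.polylines(im,[q.reshape(-1,1,2)],True,col,1)
cv2.imwrite('pics/w3.png',im)
go(-.054,-.1,.11,.45)
E
```

```text
t 8.1 vyn mm [ -5.9 -26.  113.8] force vyn [ 0.4  0.4 -0.4] tq [-0.04  0.25  0.04] x [ 1.     0.001 -0.001] w 0.399 0.0 [-0.51  0.52  1.58  0.61  1.29 -0.54]
t 8.15 d 0.0881 rot [  0.1   0.1 -25.7] k 6 target [ 0.6216 -0.0867  0.1301]
{"linear":[-0.8, 1.23, 0.08],"rot":[0.0, 0.0, -0.86]},
{"linear":[-0.89, 1.16, 0.08],"rot":[0.0, 0.0, -0.86]},
{"linear":[-0.98, 1.09, 0.08],"rot":[0.0, 0.0, -0.86]},
{"linear":[-1.06, 1.02, 0.08],"rot":[0.0, 0.0, -0.86]},
{"linear":[-1.13, 0.94, 0.08],"rot":[0.0, 0.0, -0.86]},
{"linear":[-1.2, 0.85, 0.08],"rot":[0.0, 0.0, -0.86]},
```

View pics/w3.png

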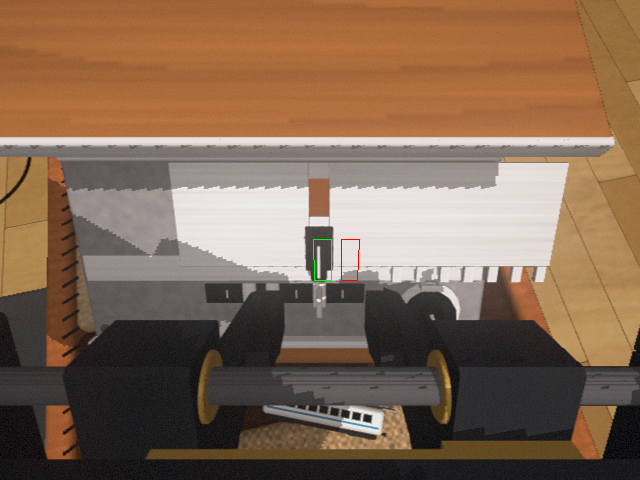

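The tab at (319,262) is in line with the blade clip at (319,298), so it is in the wanted stop. Now back to the knob to lock it.

Emit:
drive_tool:
  increments:
    - {"linear": [-0.8,1.25,0.1],"rot": [0,0,-0.86]}
    - {"linear": [-0.9,1.15,0.1],"rot": [0,0,-0.86]}
    - {"linear": [-1.0,1.1,0.1],"rot": [0,0,-0.86]}
    - {"linear": [-1.05,1.0,0.1],"rot": [0,0,-0.86]}
    - {"linear": [-1.15,0.95,0.1],"rot": [0,0,-0.86]}

```text
time: 8.65
tool_pos: [0.6109, -0.0763, 0.1313]
eef_rot: [[-0.197, 0.973, 0.121], [0.822, 0.097, 0.561], [0.534, 0.211, -0.819]]
force: [0.1, -0.5, 0.7]
grip_width: 0.396
grasp_force: 0.0
```

Emit:
drive_tool:
  increments:
    - {"linear": [-1.2,0.85,0.1],"rot": [0,0,-0.86]}
    - {"linear": [0,0,0],"rot": [0,0,0]}

```text
time: 8.85
tool_pos: [0.6217, -0.0852, 0.1253]
eef_rot: [[-0.267, 0.956, 0.121], [0.813, 0.156, 0.561], [0.517, 0.248, -0.819]]
force: [0.2, -0.2, -0.4]
grip_width: 0.399
grasp_force: 0.0
```

```bash
python3 -c "
from h import *
where();go(-.053,-.1,.041,.45)"
```

```text
t 8.85 vyn mm [-55.5 -99.8 105.2] force vyn [-0.3 -0.2 -0.2] tq [-0.08  0.23  0.09] x [0.9   0.435 0.001] w 0.399 0.0 [-0.53  0.72  1.35  0.6   1.34 -0.98]
t 8.85 d 0.0643 rot [-0.1 -0.   0. ] k 3 target [ 0.6302 -0.0473  0.0742]
{"linear":[0.07, 0.05, 2.14],"rot":[-0.01, -0.0, 0.0]},
{"linear":[0.07, 0.05, 2.14],"rot":[-0.01, -0.0, 0.0]},
{"linear":[0.07, 0.04, 2.14],"rot":[-0.01, -0.0, 0.0]},
```

Emit:
drive_tool:
  increments:
    - {"linear": [0.1,0.05,2.1],"rot": [0,0,0]}
    - {"linear": [0.05,0.05,2.1],"rot": [0,0,0]}
    - {"linear": [0.05,0.05,1.8],"rot": [0,0,0]}
    - {"linear": [0,0,0.3],"rot": [0,0,0]}
    - {"linear": [0,0,0],"rot": [0,0,0]}

```text
time: 9.35
tool_pos: [0.6297, -0.0474, 0.0767]
eef_rot: [[-0.266, 0.956, 0.122], [0.813, 0.155, 0.561], [0.517, 0.248, -0.819]]
force: [0.1, 0.5, -0.2]
grip_width: 0.399
grasp_force: 0.0
```

Emit:
drive_tool:
  increments:
    - {"linear": [0,0,0],"rot": [0,0,0]}
    - {"linear": [0,0,0],"rot": [0,0,0]}
    - {"linear": [0,0,0],"rot": [0,0,0]}
    - {"linear": [0,0,0],"rot": [0,0,0]}
    - {"linear": [0,0,0],"rot": [0,0,0]}
  grip: -1

```text
time: 9.85
tool_pos: [0.6282, -0.0487, 0.0767]
eef_rot: [[-0.267, 0.957, 0.118], [0.813, 0.157, 0.56], [0.518, 0.245, -0.82]]
force: [-14.8, -5.3, 6.3]
grip_width: 0.124
grasp_force: 20.0
```

```bash
python3 -c "
from h import *
where()"
```

```text
t 9.85 vyn mm [-53.  -98.4  44.2] force vyn [-3.2 13.3 10. ] tq [1.97 0.86 0.07] x [0.901 0.435 0.001] w 0.124 20.00135377049446 [-0.47  0.77  1.39  0.63  1.23 -1.  ]
```

Emit:
drive_tool:
  increments:
    - {"linear": [0.05,-0.1,0],"rot": [0,0,0]}
    - {"linear": [0,0,0],"rot": [0,0,1]}
    - {"linear": [0,0,0],"rot": [0,0,1]}
    - {"linear": [0,0,0],"rot": [0,0,1]}
    - {"linear": [0,0,0],"rot": [0,0,1]}

```text
time: 10.35
tool_pos: [0.6285, -0.0487, 0.0769]
eef_rot: [[0.08, 0.989, 0.122], [0.818, -0.135, 0.559], [0.57, 0.055, -0.82]]
force: [-3.8, -5.2, 0.7]
grip_width: 0.128
grasp_force: 20.0
```

Emit:
drive_tool:
  increments:
    - {"linear": [0,0,0],"rot": [0,0,1]}
    - {"linear": [0,0,0],"rot": [0,0,1]}
    - {"linear": [0,0,0],"rot": [0,0,1]}
    - {"linear": [0,0,0],"rot": [0,0,1]}
    - {"linear": [0,0,0],"rot": [0,0,1]}

```text
time: 10.85
tool_pos: [0.629, -0.0488, 0.0769]
eef_rot: [[0.491, 0.863, 0.124], [0.684, -0.469, 0.559], [0.54, -0.19, -0.82]]
force: [0.3, -4.8, -0.8]
grip_width: 0.123
grasp_force: 20.0
```

Emit:
drive_tool:
  increments:
    - {"linear": [0,0,0],"rot": [0,0,1]}
    - {"linear": [0,0,0],"rot": [0,0,0.4]}
    - {"linear": [0,0,0],"rot": [0,0,0]}

```text
time: 11.15
tool_pos: [0.6291, -0.0489, 0.0768]
eef_rot: [[0.589, 0.798, 0.124], [0.624, -0.547, 0.558], [0.514, -0.252, -0.82]]
force: [-0.6, -6.2, -1.5]
grip_width: 0.124
grasp_force: 20.0
```

```bash
python3 -c "
from h import *
where()"
```

```text
t 11.15 vyn mm [-53.  -99.3  44.2] force vyn [-5.9 -0.8  2.3] tq [-0.27  1.15  0.15] x [ 0.897 -0.441 -0.002] w 0.124 20.016220808029175 [-0.47  0.77  1.39  0.63  1.23 -0.09]
```

Emit:
drive_tool:
  increments:
    - {"linear": [0,0,0],"rot": [0,0,0]}
    - {"linear": [0,0,0],"rot": [0,0,0]}
    - {"linear": [0,0,0],"rot": [0,0,0]}
  grip: -0.2

```text
time: 11.45
tool_pos: [0.6289, -0.0474, 0.0769]
eef_rot: [[0.588, 0.799, 0.122], [0.624, -0.545, 0.561], [0.515, -0.254, -0.819]]
force: [-0.3, -0.2, 0.2]
grip_width: 0.372
grasp_force: 0.0
```

Emit:
drive_tool:
  increments:
    - {"linear": [0,0,-2],"rot": [0,0,0]}
    - {"linear": [0,0,-2],"rot": [0,0,0]}
    - {"linear": [0,0,-2],"rot": [0,0,0]}
    - {"linear": [0,0,-2],"rot": [0,0,0]}
    - {"linear": [0,0,-1],"rot": [0,0,0]}

```text
time: 11.95
tool_pos: [0.6181, -0.0989, 0.1519]
eef_rot: [[0.588, 0.799, 0.124], [0.624, -0.546, 0.56], [0.515, -0.252, -0.819]]
force: [1.5, 0.1, -0.5]
grip_width: 0.398
grasp_force: 0.0
```

```bash
python3 - <<'E'
from h import *
from workcell import read_camera
import cv2
where()
c=read_camera('wrist');cv2.imwrite('pics/w4.png',c['pixels'])
E
```

```text
t 11.95 vyn mm [-51.8 -99.2 135.1] force vyn [ 0.1 -1.4 -0.6] tq [-0.05  0.28 -0.01] x [ 0.898 -0.44  -0.   ] w 0.398 0.0 [-0.55  0.68  1.33  0.58  1.39 -0.06]
```

View pics/w4.png

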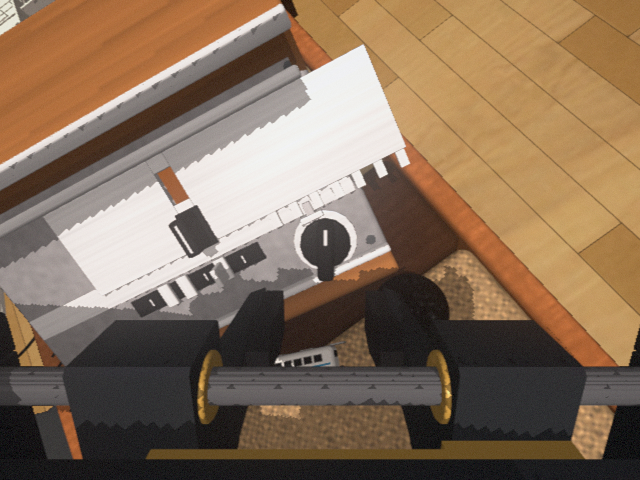

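The bar is back in its locked lean at (325,245), as in the first wrist view. The tab at (192,235) lines up with the blade clip at (218,270), the earbuds and railcar are where they were, and the gripper is clear of everything.

```bash
python3 -c "
from workcell import job
print(job.hand_in())"
```

```text
the job is handed in; nothing more can be done
None
```

I unlocked the mask, slid it one click right to the stop at -0.016, in line with the bladed clip, and locked it again; the last wrist picture showed the gripper clear, and I handed the job in at about 12 s (no verdict came back).

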